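Set and lock the air regulator

TASK

Set the workshop's air regulator and lock it: turn the blue knob clockwise until its white pointer stands at the yellow line, creep on clockwise from there, feeling for the catch that lies a little past the line, and there pull the knob straight up until it is fully out and locked; then let go of it. The locking tooth is delicate: never force it, neither by hauling on the knob where it will not rise nor by twisting it once it is caught. Do not disturb the things lying around.

Things in the scene. Friction and masses are not known exactly. Their poses are not given: they have to be found in the camera images.
- regulator: compressed-air unit fixed to the bench: aluminium block with black bonnet and the knob on top, amber filter bowl 88 mm to its left (+y), gauge on the +x side, base plate 110 x 220 mm. Origin: on the bench top under the knob's vertical axis; x towards the gauge, z up. Round black dial, 80 mm across, its face 134 mm above the bench; all else within 70 mm of the axis is lower
- knob_grip (a point): point on the knob's axis, at a good height to grip its bar: 168 mm above the bench with the knob in. The blue knob is a round skirt (diameter 53 mm, from 1.5 to 9.5 mm above the dial face) with an upright bar on it, 50 mm long, 14 mm thick (grip across this), 9.5 to 45.5 mm above the dial face. The point's x axis runs along the bar towards the pointer end, z up. Keep fingertips above the skirt
- knob_pointer (a point): the pointer: end of the knob's bar with the white stripe, on the dial face level, 25.5 mm from the axis; moves with the knob
- mark_line (a point): yellow line on the dial, 12.5 x 3.6 mm, radial; the point lies on the dial face at radius 25.5 mm, where the pointer stands when it is on the line. Which way it points varies
- knob_turn (a joint): turn of the knob, rad, grows clockwise seen from above, 0 to 1.5 (end stops); starts between 0 and 0.2; the line lies somewhere at 0.45 to 0.65. A spring of 0.1 N m/rad turns it back (friction 0.05 N m): let go before it is locked and it springs back
- knob (a joint): lift of the knob, m: 0 pushed in, 0.012 fully out (end stop). It slides stiffly (about 2.5 N plus its weight of 1 N) and stays where it is left. Anywhere but at the catch it stops after about 1.5 mm of lift, solidly. An orange sleeve shows under the skirt when it is out
- tooth: steel locking tooth inside the bonnet, part of the knob (origin on its axis). It fits one slot of a hidden fixed plate, the catch: 0.10 to 0.66 rad clockwise past the yellow line, different each time, invisible. It enters freely within 0.027 rad either side, at up to twice that with a scrape, and then cannot turn. Over 22 N on the tooth breaks it: search by pulls of 5 to 10 N, ease the pull to turn
- spray_can: loose red-labelled metal can, 54 mm diameter, 150 mm tall, standing; origin at its underside. Leave alone
- screwdriver: loose screwdriver lying on the bench. Leave alone
- socket: loose steel socket, 30 mm diameter, 38 mm tall, standing; origin at its underside. Leave alone
- parts_tray: loose yellow open tray 120 x 90 x 30 mm; origin under its centre. Leave alone

How it is judged:
By the outcome, as a careful person would: the job done as asked, in the order asked, and still so for the second after the job is handed in, with the robot touching nothing.
It also fails if it takes over 64 s, if anything falls off the work surface, if the arm or the gripper's body presses on something with over 40 N, if the wrist force passes 120 N, or if a joint passes its speed limit or range.

ROBOT

A 6-joint arm with a two-finger parallel gripper is mounted at the origin on the work surface. World frame = base frame: x ahead of the robot, y to its left, z up, the work surface at z = 0. Lengths are in mm, angles in degrees, forces in N, time in s.
With the tool pointing down it reaches from about 300 to 850 mm from the base axis. Payload 4.2 kg.
Tool frame: the origin (TCP) lies between the finger pads; the fingertips stand 8 mm ahead of it and the grasp point (between the pads) lies 11 mm behind it; x points along the fingers, y is the direction in which the jaws open and shut, and the axes are right-handed (so a half turn about x gives the same grasp; the last joint's range is limited). The gripper opens to 91 mm and grips with 3 to 60 N. Pads are 32 mm wide; open, the fingers measure 118 mm over their backs; the gripper's body (76 mm by 178 mm) begins 60 mm behind the grasp point.
Start: joints at [-72.536, 18.312, 89.639, -0, 72.044, -1.146], TCP at [183.498, -544.954, 183.476] pointing down, gripper open.
Joint ranges: [-177.97, 177.97], [-48.28, 115.42], [12.27, 149.76], [-77.06, 257.06], [2.81, 150.46], [-146.56, 146.56]. Speed limits (degrees/s): [147.25, 147.25, 180, 180, 180, 180].

INTERFACE

Orientations are given as [roll, pitch, yaw] about the fixed x, y, z axes, in that order (R = Rz(yaw) Ry(pitch) Rx(roll)).
In Python, from workcell import env gives the robot as it stands.
- The arm moves only by the tool arm_command, never from a script. Its arguments are lists of equal length, an entry for each row: "slide": the shift along the tool's x, y, z in cm, a list of three; "turn": the turn, a rotation vector about the tool's x, y, z in rad, a list of three; "grip": the closure in counts, from 0 (fully open) to 255 (shut). A call has 1 to 20 rows; each row is the pose to reach, as a shift and turn from the pose commanded when the call began, along the tool's axes at that moment; what a row does not reach only later rows make up. A row lasts 1/12 s, in which the tool goes at most 41.7 mm and 7.16 degrees, less where a joint would pass 70% of its speed; a pose out of reach is approached as far as the arm can. A call with a gripper value outside its range is refused whole. The fingers move at their own pace and stop on an object; "newtons" is the grip in N (left out, the last holds). Time passes only in rows, so rows that repeat a pose let the fingers close. It gives the time, the measured TCP pose, the force and the opening at its end, in the units of the state.
- env.state(): the state, without advancing time (a new reading comes with each control period).
- env.grab_frame(name): name is "side" or "top"; returns (picture, depth): 480x640x3 uint8, red, green, blue; 480x640 float32, mm along the optical axis (not along the pixel's ray), 0 where there is no reading.
- env.calibration(name): a dict with "K" (3x3 intrinsics, pixels), "k1" (the pictures are not rectified: a ray, as slopes to the right and down, at radius r is drawn at 1 + k1 r^2 times it, then the intrinsics apply), "camera_from_world" (4x4, takes a point from world to camera coordinates). Camera axes: x right, y up, looking along -z (the intrinsics and any distortion apply to the point x, -y, -z); pixel columns grow to the right and rows downward; lengths in mm; the calibration is good to about 2 mm. A picture is of the moment at which its call begins. calibration takes no time and is no camera call.
- env.job_done(): hands the job in, once; it reports no verdict.
Trained networks look in the newest picture that a camera, given by its name, has taken for a name from the list of things; names that differ only in an ending like _2 or _b are one class to them, and where a whole thing is asked for, a point or a joint stands for the part that bears it (a point fixed in the world has none). Each returns a list of dicts, best first, with "p" (0 to 1); they miss things now and then, are a little off and sometimes report something else, mostly with a low value. They report only what shows in the picture. A call takes as long as a camera call.
- env.search_frame(camera, label): "point" ([x, y, z] in mm, in world coordinates, good to about 4 mm: the middle of the surface that is visible of it).
The state is a dict: "time_s": time; "qpos": joint angles; "qvel": joint speeds; "effort": joint torques, N m; "ee_pos": TCP position; "ee_rot": TCP orientation; "force": force on the tool from outside, world axes, zero at the start; "torque": the same for the moment, N m; "gripper_width": finger opening in mm.
Only numpy, scipy, OpenCV 4.12 (cv2) and the standard library are available. Lean on these libraries where they do the work, as an engineer would, in place of code of your own. Each camera call takes 0.05 s, during which the arm holds its last target.

## Working session

There is one attempt and no reset: what is moved stays moved. The work goes in short steps, Python scripts to look and compute and a tool call to move; the robot and the scene stay as the last step left them, time stands still between calls to the robot, and variables do not carry over. Pictures are saved under pics/ and viewed, and the job is handed in when it is done.

Besides the shell and the picture viewer there is one more tool, called after "Emit:" as name(argument=value, ...), one argument or row to a line, values as JSON. arm_command: Moves the arm, as the interface text tells. Its arguments: {"type":"object","properties":{"slide":{"type":"array","items":{"type":"array","items":{"type":"number"}}},"turn":{"type":"array","items":{"type":"array","items":{"type":"number"}}},"grip":{"type":"array","items":{"type":"number"}},"newtons":{"type":"number"}},"required":["slide","turn","grip"]}

```bash
mkdir -p pics; ls
python3 - <<'E'
from workcell import env
import cv2,numpy as np
print(env.state())
for n in("side","top"):
    p,d=env.grab_frame(n); cv2.imwrite(f"pics/{n}0.png",p[:,:,::-1]); np.savez(f"{n}0.npz",p=p,d=d)
    c=env.calibration(n);print(n,c)
for l in("knob_pointer","mark_line","knob_grip","regulator"):
    print(l,[(n,r) for n in("top","side") for r in env.search_frame(n,l)[:2]])
E
```

```text
pics
{'time_s': 0.0, 'qpos': array([-7.25349056e+01,  1.83489885e+01,  8.97076812e+01,  1.13929223e-03,
        7.20432032e+01, -1.14701964e+00]), 'qvel': array([ 0.05697326,  0.04466525,  0.02872161,  0.00954669, -0.02318906,
        0.04197858]), 'effort': array([-6.54964751e-04, -4.12462378e+01, -2.31975496e+01,  7.27312826e-02,
        4.56398574e-02, -1.54705294e-04]), 'ee_pos': array([ 183.34252743, -544.38536038,  182.63827883]), 'ee_rot': array([-91.76840293,  89.90012117, 106.8433589 ]), 'force': array([-0.68457763, -0.04677744, -0.25626127]), 'torque': array([-0.0090107 ,  0.00402709, -0.00557462]), 'gripper_width': 91.57361979783977}
side {'K': array([[473.08859651,   0.        , 306.10257838],
       [  0.        , 473.08859651, 239.88960898],
       [  0.        ,   0.        ,   1.        ]]), 'k1': 0.01490532671352953, 'camera_from_world': array([[-8.33449210e-01, -5.52550322e-01, -7.11021705e-03,
         5.02724168e+02],
       [ 3.97440583e-01, -6.08327057e-01,  6.87007406e-01,
        -3.08000965e+02],
       [-3.83931501e-01,  5.69759891e-01,  7.26615627e-01,
    
[... 554 characters left out ...]
       -1.00045725e+03],
       [ 0.00000000e+00,  0.00000000e+00,  0.00000000e+00,
         1.00000000e+00]])}
knob_pointer [('top', {'point': [560.7, -68.9, 144.4], 'p': 0.96}), ('side', {'point': [557.5, -66.1, 156.6], 'p': 0.69})]
mark_line [('top', {'point': [560.5, -73.2, 131.9], 'p': 0.64}), ('side', {'point': [542.9, -54.5, 132.9], 'p': 0.74})]
knob_grip [('top', {'point': [559.5, -72.9, 143.9], 'p': 0.73}), ('top', {'point': [679.2, -23.5, 38.6], 'p': 0.7}), ('side', {'point': [558.0, -64.4, 157.0], 'p': 0.94}), ('side', {'point': [646.4, -289.3, 24.4], 'p': 0.6})]
regulator [('top', {'point': [544.7, -34.9, 108.5], 'p': 0.58}), ('side', {'point': [531.1, -23.3, 105.8], 'p': 0.79})]
```

Run:
```python
import cv2,numpy as np
t=cv2.imread("pics/top0.png");s=cv2.imread("pics/side0.png")
cv2.imwrite("pics/top0c.png",cv2.resize(t[190:290,300:430],None,fx=6,fy=6,interpolation=cv2.INTER_CUBIC)[:600,:780])
cv2.imwrite("pics/side0c.png",cv2.resize(s[150:350,200:460],None,fx=3,fy=3,interpolation=cv2.INTER_CUBIC))
```

```text
(no output)
```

View pics/top0.png

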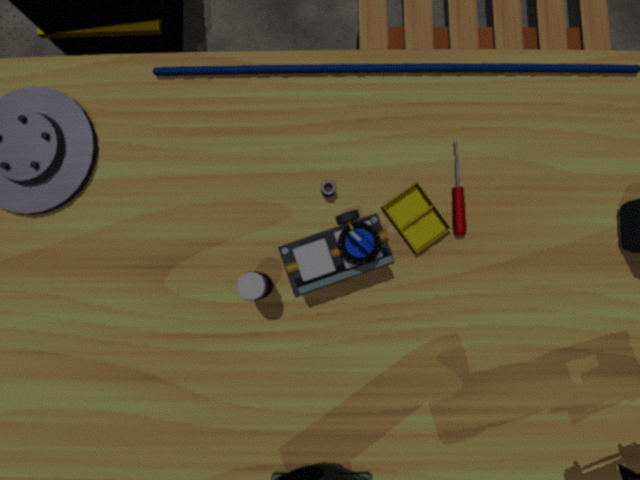

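View pics/side0.png

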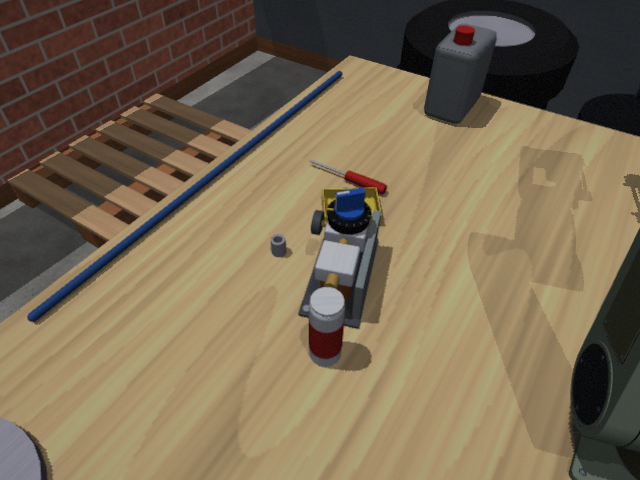

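View pics/top0c.png

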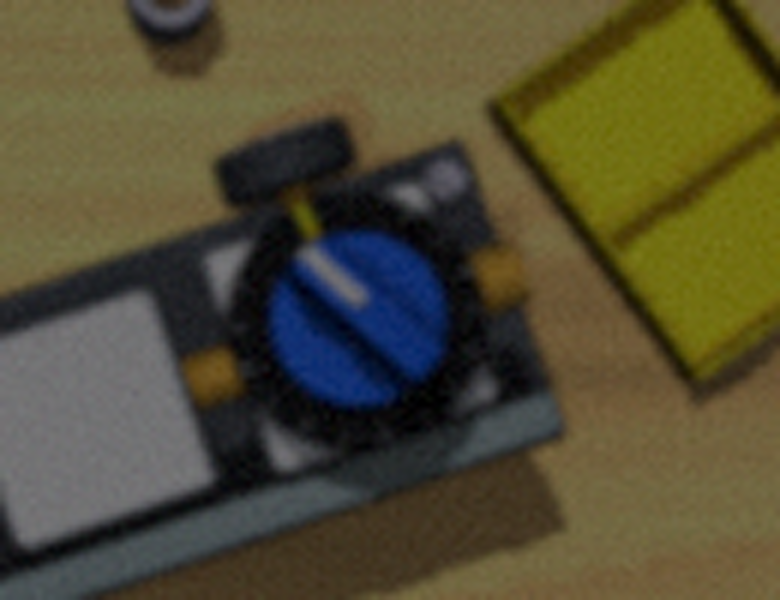

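The top view shows the dial centred near px (360,243), with the pointer toward the upper left and the yellow line near (351,226), clockwise of it. Next I'll rectify both cameras onto the dial plane and the bar-top plane.

```bash
cat > h.py <<'E'
import cv2,numpy as np
from workcell import env
def proj(c,P):
    P=np.asarray(P,float); q=P@c["camera_from_world"][:3,:3].T+c["camera_from_world"][:3,3]
    s=np.stack([q[...,0]/-q[...,2],-q[...,1]/-q[...,2]],-1); r2=(s**2).sum(-1,keepdims=True)
    s=s*(1+c["k1"]*r2); return s@c["K"][:2,:2].T+c["K"][:2,2]
def ortho(n,p,z,cx,cy,half=55,sc=5):
    # image: col = -y (right), row = -x (down): seen from above, up=+x, left=+y
    m=int(2*half*sc); v,u=np.mgrid[0:m,0:m]
    X=cx+half-v/sc; Y=cy+half-u/sc
    uv=proj(env.calibration(n),np.stack([X,Y,np.full_like(X,z)],-1)).astype(np.float32)
    return cv2.remap(p,uv[...,0],uv[...,1],cv2.INTER_CUBIC)
E
python3 - <<'E'
from h import *
for n in("top","side"):
    p=np.load(n+"0.npz")["p"]
    p=np.clip(p.astype(float)*(1.6 if n=="top" else 1.2),0,255).astype(np.uint8)
    a=[cv2.resize(ortho(n,p,z,558,-70),(390,390)) for z in(134,179.5)]
    o=np.hstack(a)[:,:,::-1].copy()
    for i in (0,390):
        for k in range(-50,51,10):
            x=int(195+k*390/110); cv2.line(o,(i+x,0),(i+x,6),(255,255,255),1); cv2.line(o,(i,x),(i+6,x),(255,255,255),1)
    cv2.imwrite(f"pics/or_{n}.png",o)
E
```

```text
(no output)
```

View pics/or_top.png

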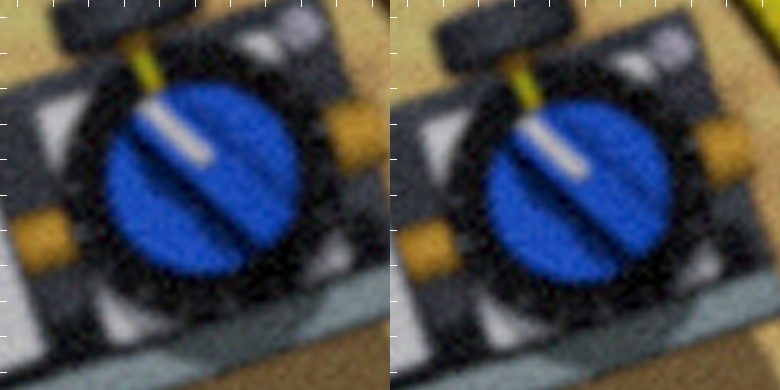

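View pics/or_side.png

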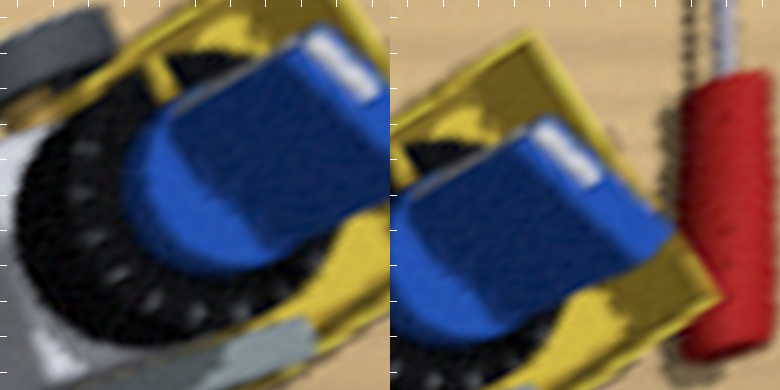

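```bash
cat > fit.py <<'E'
from h import *
from scipy.optimize import minimize
def model(c,x,y,th,lift=0):
    a=np.linspace(0,2*np.pi,60,endpoint=False)
    sk=np.concatenate([np.stack([x+26.5*np.cos(a),y+26.5*np.sin(a),0*a+z+lift],-1) for z in(135.5,143.5)])
    b=np.array([[s*25,t*7,z+lift] for s in(-1,1) for t in(-1,1) for z in(143.5,179.5)])
    R=np.array([[np.cos(th),-np.sin(th)],[np.sin(th),np.cos(th)]]); b[:,:2]=b[:,:2]@R.T+[x,y]
    return [cv2.convexHull(proj(c,q).astype(np.float32))[:,0] for q in(sk,b)]
def fit(n,p,x0,lift=0):
    c=env.calibration(n); S=6
    uv=proj(c,[x0[0],x0[1],150]); u0,v0=(uv-35).astype(int)
    q=cv2.resize(p[v0:v0+70,u0:u0+70],None,fx=S,fy=S,interpolation=cv2.INTER_LINEAR).astype(int)
    m=((q[...,2]>q[...,0]*1.5)&(q[...,2]>q[...,1]*1.3)&(q[...,2]>45)).astype(np.uint8)
    m=cv2.morphologyEx(m,cv2.MORPH_CLOSE,np.ones((S*5,S*5),np.uint8))
    def f(v):
        r=np.zeros_like(m)
        for h in model(c,v[0],v[1],v[2],lift): cv2.fillConvexPoly(r,np.round(((h-[u0,v0]+.5)*S-.5)*16).astype(np.int32),1,shift=4)
        return 1-(r&m).sum()/(r|m).sum()
    best=min((minimize(f,x0,method="Nelder-Mead",options=dict(initial_simplex=[x0]+[list(np.add(x0,d)) for d in([s*5,0,0],[0,s*5,0],[0,0,s*.3])],xatol=.02,fatol=1e-5)) for s in(1,-1)),key=lambda r:r.fun)
    return best.x,best.fun
def yellow(n,p,cx,cy,z=134):
    o=ortho(n,p,z,cx,cy).astype(int); v,u=np.mgrid[0:550,0:550]
    X=55-v/5;Y=55-u/5; r=np.hypot(X,Y)
    m=(o[...,0]>o[...,2]*2)&(o[...,1]>o[...,2]*1.8)&(o[...,0]>60)&(r>24)&(r<36)&(X>0)&(abs(Y)<30)
    pts=np.stack([X[m],Y[m]],-1); return pts
E
python3 - <<'E'
from fit import *
for n in("top","side"):
    p=np.load(n+"0.npz")["p"]; c=env.calibration(n); T=c["camera_from_world"]
    print(n,"cam",(-T[:3,:3].T@T[:3,3]).round())
    v,e=fit(n,p,[558,-70,np.radians(47)]); print(v.round(2),np.degrees(v[2]).round(1),round(e,3))
    pts=yellow(n,p,v[0],v[1]); m=pts.mean(0); w=np.linalg.svd(pts-m,full_matrices=False)[2][0]
    print("line",len(pts),m.round(1),"ang c",np.degrees(np.arctan2(m[1],m[0])).round(1),"axis",np.degrees(np.arctan(w[1]/w[0])).round(1),np.hypot(*m).round(1))
E
```

```text
top cam [ 488.    5. 1046.]
[561.64 -72.17   0.68] 39.1 0.048
line 714 [29.4 14.6] ang c 26.5 axis 25.0 32.8
side cam [280. 478. 710.]
[560.13 -74.81   1.07] 61.2 0.081
line 1385 [29.  13.7] ang c 25.3 axis 14.9 32.0
```

Run:
```python
from fit import *
for n,c0 in(("top",(561.64,-72.17)),("side",(560.13,-74.81))):
    p=np.load(n+"0.npz")["p"]
    o=ortho(n,p,179.5,*c0).astype(int); v,u=np.mgrid[0:550,0:550]; X=55-v/5;Y=55-u/5
    s=o.min(-1); m=((s>(80 if n=="top" else 120))&(np.hypot(X,Y)<28)).astype(np.uint8)
    k,l,st,ce=cv2.connectedComponentsWithStats(m); i=1+st[1:,4].argmax(); m=l==i
    r=cv2.minAreaRect(np.stack([X[m],Y[m]],-1).astype(np.float32)); P=np.stack([X[m],Y[m]],-1);c=P.mean(0);w=np.linalg.svd(P-c,full_matrices=False)[2][0]
    print(n,m.sum(),c.round(1),np.degrees(np.arctan2(*c[::-1])).round(1),"axis",np.degrees(np.arctan(w[1]/w[0])).round(1),r)
```

```text
top 2409 [ 9.8 10.9] 48.2 axis 47.5 ((9.83872127532959, 11.155905723571777), (21.833778381347656, 5.1558098793029785), 47.62639617919922)
side 2618 [9.6 9.9] 45.9 axis 47.5 ((9.483269691467285, 9.72951602935791), (21.846406936645508, 5.4215874671936035), 47.070030212402344)
```

Run:
```python
from workcell import env
import numpy as np
from scipy.spatial.transform import Rotation as Ro
s=env.state(); R=Ro.from_euler("xyz",s["ee_rot"],degrees=True); M=R.as_matrix(); print(s["time_s"],s["ee_pos"],M.round(3))
y=np.degrees(np.arctan2(M[1,1],M[0,1])); print("yaw of tool y",y)
d=np.array([561,-73.5,157])-s["ee_pos"]; print("delta tool cm",(M.T@d/10).round(2))
for t in(137.3,-42.7): print(t,"turn cw deg",((y-t+180)%360-180))
```

```text
0.5 [ 183.47123294 -544.942187    183.44336215] [[-0.     0.319 -0.948]
 [-0.    -0.948 -0.319]
 [-1.     0.     0.   ]]
yaw of tool y -71.39221835118734
delta tool cm [  2.64 -32.63 -50.82]
137.3 turn cw deg 151.30778164881264
-42.7 turn cw deg -28.692218351187336
```

Emit:
arm_command(
  slide=[
    [-4, 0, 0],
    [-8, 0, 0],
    [-8, -32.6, -50.8],
    [-8, -32.6, -50.8],
    [-8, -32.6, -50.8],
    [-8, -32.6, -50.8],
    [-8, -32.6, -50.8],
    [-8, -32.6, -50.8],
    [-8, -32.6, -50.8],
    [-8, -32.6, -50.8],
    [-8, -32.6, -50.8],
    [-8, -32.6, -50.8],
    [-8, -32.6, -50.8],
    [-8, -32.6, -50.8],
    [-8, -32.6, -50.8],
    [-8, -32.6, -50.8],
    [-8, -32.6, -50.8],
    [-8, -32.6, -50.8],
    [-8, -32.6, -50.8],
    [-8, -32.6, -50.8],
  ],
  turn=[
    [0, 0, 0],
    [0, 0, 0],
    [-0.5, 0, 0],
    [-0.5, 0, 0],
    [-0.5, 0, 0],
    [-0.5, 0, 0],
    [-0.5, 0, 0],
    [-0.5, 0, 0],
    [-0.5, 0, 0],
    [-0.5, 0, 0],
    [-0.5, 0, 0],
    [-0.5, 0, 0],
    [-0.5, 0, 0],
    [-0.5, 0, 0],
    [-0.5, 0, 0],
    [-0.5, 0, 0],
    [-0.5, 0, 0],
    [-0.5, 0, 0],
    [-0.5, 0, 0],
    [-0.5, 0, 0],
  ],
  grip=[0, 0, 0, 0, 0, 0, 0, 0, 0, 0, 0, 0, 0, 0, 0, 0, 0, 0, 0, 0],
  newtons=30,
)

```text
time_s: 2.17
ee_pos: [560.4, -74.4, 263.4]
ee_rot: [-3.1, 89.9, -135.8]
force: [-0.2, 0.3, 0.5]
gripper_width: 91.2
```

Emit:
arm_command(
  slide=[
    [4, 0, 0],
    [8, 0, 0],
    [10.6, 0, 0],
    [10.6, 0, 0],
    [10.6, 0, 0],
    [10.6, 0, 0],
  ],
  turn=[
    [0, 0, 0],
    [0, 0, 0],
    [0, 0, 0],
    [0, 0, 0],
    [0, 0, 0],
    [0, 0, 0],
  ],
  grip=[0, 0, 60, 150, 170, 170],
)

```text
time_s: 2.67
ee_pos: [562.0, -75.0, 159.7]
ee_rot: [121.5, 89.8, -11.3]
force: [0.2, -0.0, -0.2]
gripper_width: 67.0
```

Run:
```python
from h import *
s=env.state();print(s)
p,d=env.grab_frame("side"); cv2.imwrite("pics/side1.png",cv2.resize(p[150:300,250:450],None,fx=4,fy=4,interpolation=cv2.INTER_CUBIC)[:,:,::-1])
```

```text
{'time_s': 2.6667, 'qpos': array([-8.75408635e+00,  1.83804845e+01,  9.30864345e+01, -1.04920637e-02,
        6.83144021e+01,  3.40708991e+01]), 'qvel': array([ 0.32592664, -0.60101083, -1.27048948,  0.06464786, -0.16280312,
        0.06959629]), 'effort': array([-6.29704585e-02, -3.92734802e+01, -2.15489548e+01,  7.02663185e-02,
        3.60414432e-02, -2.29873782e-03]), 'ee_pos': array([561.99457995, -74.96776495, 159.69026342]), 'ee_rot': array([121.51427636,  89.78110357, -11.30685079]), 'force': array([ 0.21907586, -0.04935147, -0.20910846]), 'torque': array([-0.00111675, -0.05278422,  0.0002136 ]), 'gripper_width': 67.04386736248367}
```

View pics/side1.png

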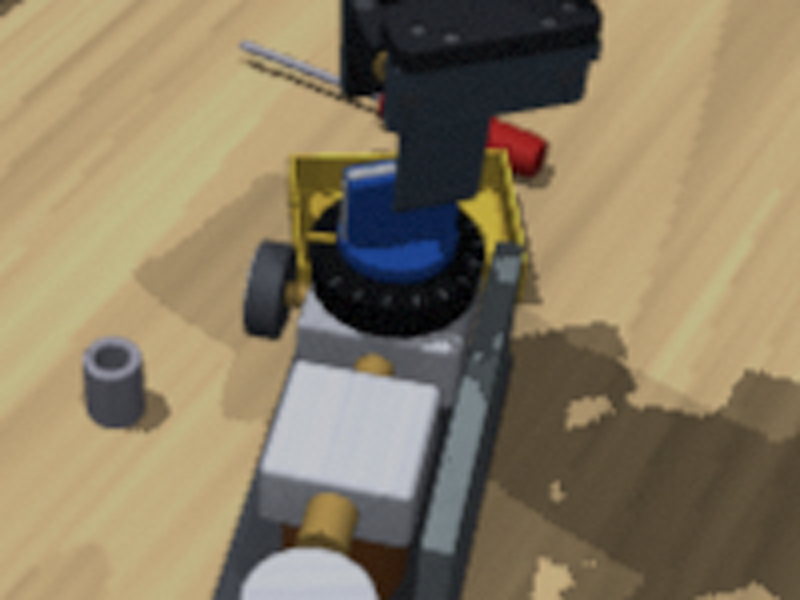

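The fingers straddle the bar above the skirt. I'll close gently to check the centring.

Emit:
arm_command(
  slide=[
    [0, 0, 0],
    [0, 0, 0],
    [0, 0, 0],
    [0, 0, 0],
    [0, 0, 0],
    [0, 0, 0],
    [0, 0, 0],
    [0, 0, 0],
  ],
  turn=[
    [0, 0, 0],
    [0, 0, 0],
    [0, 0, 0],
    [0, 0, 0],
    [0, 0, 0],
    [0, 0, 0],
    [0, 0, 0],
    [0, 0, 0],
  ],
  grip=[190, 200, 210, 225, 255, 255, 255, 255],
  newtons=8,
)

```text
time_s: 3.38
ee_pos: [560.9, -73.8, 157.4]
ee_rot: [-37.7, 90.0, -170.5]
force: [-0.6, 0.7, 0.2]
gripper_width: 10.1
```

```bash
cat > st.py <<'E'
from workcell import env
import numpy as np
from scipy.spatial.transform import Rotation as Ro
s=env.state();M=Ro.from_euler("xyz",s["ee_rot"],degrees=True).as_matrix()
print(s["time_s"],s["ee_pos"].round(2),"yaw y",np.degrees(np.arctan2(M[1,1],M[0,1])).round(2),"F tool",(M.T@s["force"]).round(2),"T tool",(M.T@s["torque"]).round(3),"w",round(s["gripper_width"],2),"q6",s["qpos"][5].round(1))
E
python3 st.py
```

```text
3.3833 [560.88 -73.81 157.36] yaw y -42.74 F tool [-0.23 -0.88 -0.08] T tool [-0.001 -0.013  0.003] w 10.08 q6 34.1
```

Emit:
arm_command(
  slide=[
    [0, 0, 0],
    [0, 0, 0],
    [0, 0, 0],
  ],
  turn=[
    [0, 0, 0],
    [0, 0, 0],
    [0, 0, 0],
  ],
  grip=[255, 255, 255],
)

```text
time_s: 3.63
ee_pos: [560.9, -73.9, 157.4]
ee_rot: [-16.6, 90.0, -149.3]
force: [0.4, 0.3, 0.4]
gripper_width: 0.1
```

```bash
python3 st.py
python3 - <<'E'
from h import *
p,d=env.grab_frame("side"); cv2.imwrite("pics/side2.png",cv2.resize(p[150:300,250:450],None,fx=4,fy=4,interpolation=cv2.INTER_CUBIC)[:,:,::-1])
E
```

```text
3.6333 [560.91 -73.88 157.39] yaw y -42.74 F tool [-0.36  0.1  -0.52] T tool [0.013 0.029 0.056] w 0.12 q6 34.1
```

View pics/side2.png

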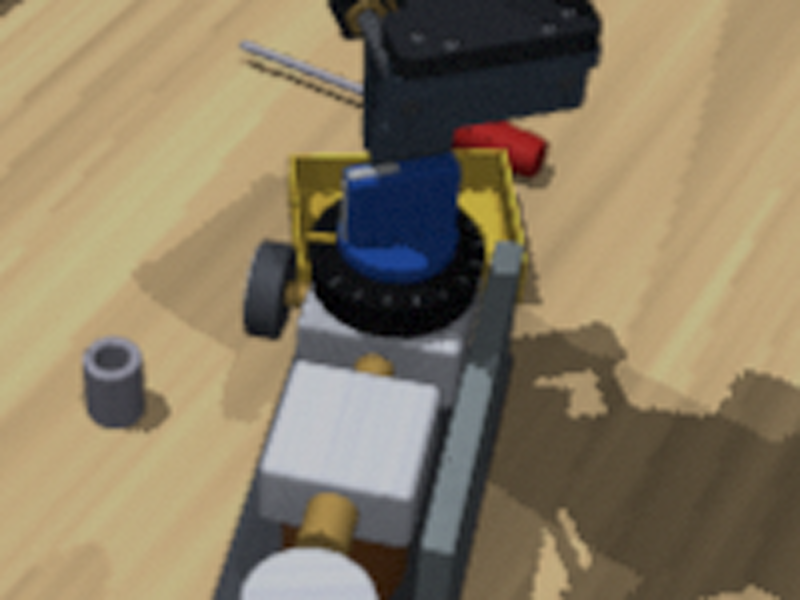

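Run:
```python
from h import *
c=env.calibration("side")
for P in([561,-74,149],[561,-74,157],[561,-74,179.5],[561,-74,134]):
    uv=proj(c,P);print("side",P,uv.round(1),"crop",((uv-[250,150])*4).round())
def unproj(n,d,u,v):
    c=env.calibration(n);K=c["K"];z=d[int(round(v)),int(round(u))]
    s=np.array([(u-K[0,2])/K[0,0],(v-K[1,2])/K[1,1]]);s0=s.copy()
    for _ in range(5): s=s0/(1+c["k1"]*(s**2).sum())
    q=np.array([s[0]*z,-s[1]*z,-z]);T=c["camera_from_world"];return T[:3,:3].T@(q-T[:3,3])
p,d=env.grab_frame("side")
for u,v in((250+370/4,150+172/4),(250+400/4,150+200/4),(250+400/4,150+260/4),(250+400/4,150+310/4),(250+350/4,150+420/4),(250+400/4,150+140/4),(250+440/4,150+80/4),(250+700/4,150+100/4),(300,280)):
    print((round((u-250)*4),round((v-150)*4)),d[int(v),int(u)],unproj("side",d,u,v).round(1))
d0=np.load("top0.npz")["d"]
for P in([561,-74,179.5],[570,-64,179.5],[561,-90,143],[540,-60,143],[500,-150,0],[561,-74,100]):
    u,v=proj(env.calibration("top"),P);print("top",P,np.round((u,v),1),d0[int(v),int(u)],unproj("top",d0,u,v).round(1))
```

```text
side [561, -74, 149] [348.8 204.4] crop [395. 217.]
side [561, -74, 157] [349.1 201. ] crop [396. 204.]
side [561, -74, 179.5] [349.9 191.1] crop [400. 164.]
side [561, -74, 134] [348.3 210.6] crop [393. 242.]
(370, 172) 801.4656 [567.9 -60.6 181.7]
(400, 200) 811.74316 [556.1 -67.4 166.6]
(400, 260) 817.53546 [547.7 -55.5 144.9]
(400, 310) 814.4541 [539.4 -42.8 129.6]
(350, 420) 798.64246 [532.8   8.6 110.5]
(400, 140) 783.68445 [556.4 -63.6 202.4]
(440, 80) 662.5286 [ 5.103e+02 -3.000e-01  2.952e+02]
(700, 100) 1117.6359 [ 536.1 -406.6    1. ]
(200, 520) 904.22614 [6.064e+02 1.630e+01 3.000e-01]
top [561, -74, 179.5] [362.5 241.4] 868.7215 [561. -74. 180.]
top [570, -64, 179.5] [356.7 236.3] 868.4889 [570.  -64.  179.5]
top [561, -90, 143] [369.5 243. ] 868.5166 [560.6 -89.4 148.4]
top [540, -60, 143] [353.2 254.7] 905.2539 [ 488.5    4.8 1046.3]
top [500, -150, 0] [391.6 277.4] 1040.1832 [ 5.0e+02 -1.5e+02  2.0e-01]
top [561, -74, 100] [358.8 244.9] 879.56946 [555.9 -68.5 166. ]
```

Run:
```python
from h import *
def unproj(n,d,u,v):
    c=env.calibration(n);K=c["K"];z=d[int(round(v)),int(round(u))]
    s0=np.array([(u-K[0,2])/K[0,0],(v-K[1,2])/K[1,1]]);s=s0.copy()
    for _ in range(5): s=s0/(1+c["k1"]*(s**2).sum())
    q=np.array([s[0]*z,-s[1]*z,-z]);T=c["camera_from_world"];return T[:3,:3].T@(q-T[:3,3])
p,d=env.grab_frame("side")
for u in(345,350,357):
  for v in range(174,200,2): print((u,v),p[v,u],d[v,u],unproj("side",d,u,v).round(1))
cv2.imwrite("pics/side3.png",cv2.resize(p[130:230,290:420],None,fx=6,fy=6,interpolation=cv2.INTER_CUBIC)[:,:,::-1])
p,d=env.grab_frame("top"); cv2.imwrite("pics/top3.png",np.clip(1.8*cv2.resize(p[180:300,290:450],None,fx=5,fy=5,interpolation=cv2.INTER_CUBIC)[:,:,::-1].astype(float),0,255))
```

```text
(345, 174) [29 35 42] 761.10254 [562.2 -54.3 229.3]
(345, 176) [29 34 41] 764.39325 [562.1 -54.6 225. ]
(345, 178) [29 35 42] 0.0 [280.  478.4 709.9]
(345, 180) [30 35 42] 772.497 [562.5 -56.3 215.3]
(345, 182) [33 41 49] 774.67773 [562.  -55.8 211.7]
(345, 184) [29 32 40] 781.3372 [563.1 -58.4 205.2]
(345, 186) [27 32 40] 782.97186 [562.4 -57.5 201.8]
(345, 188) [28 33 40] 787.3212 [562.6 -58.5 196.7]
(345, 190) [26 31 37] 792.2928 [563.1 -59.8 191.2]
(345, 192) [87 88 88] 801.01 [564.9 -63.7 183.1]
(345, 194) [25 43 78] 801.33466 [563.6 -61.9 180.6]
(345, 196) [17 37 76] 804.06635 [563.2 -61.6 176.5]
(345, 198) [17 34 73] 806.06085 [562.6 -60.9 172.8]
(350, 174) [32 38 45] 671.7351 [523.1   4.3 285.7]
(350, 176) [29 33 38] 675.44336 [523.3   3.5 281.4]
(350, 178) [27 31 37] 675.78406 [522.3   5.  279.2]
(350, 180) [25 33 38] 677.19006 [521.7   5.7 276.3]
(350, 182) [30 37 43] 683.5356 [522.8   3.  270.3]
(350, 184) [27 30 38] 780.8424 [556.1 -62.6 205.4]
(350, 186) [26 32 38] 786.8648 [556.9 -64.8 199.2]
(350, 188) [28 34 41] 788.4961 [556.1 -63.9 195.9]
(350, 190) [18 31 61] 807.1
[... 314 characters left out ...]
516.   -4.2 279.4]
(357, 178) [30 35 41] 678.9749 [515.1  -2.8 277.1]
(357, 180) [27 34 40] 683.2529 [515.4  -4.1 272.4]
(357, 182) [27 33 40] 685.1896 [514.9  -3.7 269.1]
(357, 184) [25 32 38] 788.55865 [549.1 -74.4 200.3]
(357, 186) [29 34 40] 790.45306 [548.4 -73.7 196.8]
(357, 188) [18 26 35] 798.1623 [549.7 -77.  189.5]
(357, 190) [15 34 72] 807.5213 [551.5 -81.5 181.1]
(357, 192) [18 36 77] 806.3289 [549.7 -78.6 179.5]
(357, 194) [13 34 75] 805.3805 [548.  -75.9 177.8]
(357, 196) [16 33 73] 810.13293 [548.3 -77.1 172.3]
(357, 198) [ 7 31 70] 812.8714 [547.8 -76.8 168.1][ WARN:0@2.334] global loadsave.cpp:1063 imwrite_ Unsupported depth image for selected encoder is fallbacked to CV_8U.
```

View pics/side3.png

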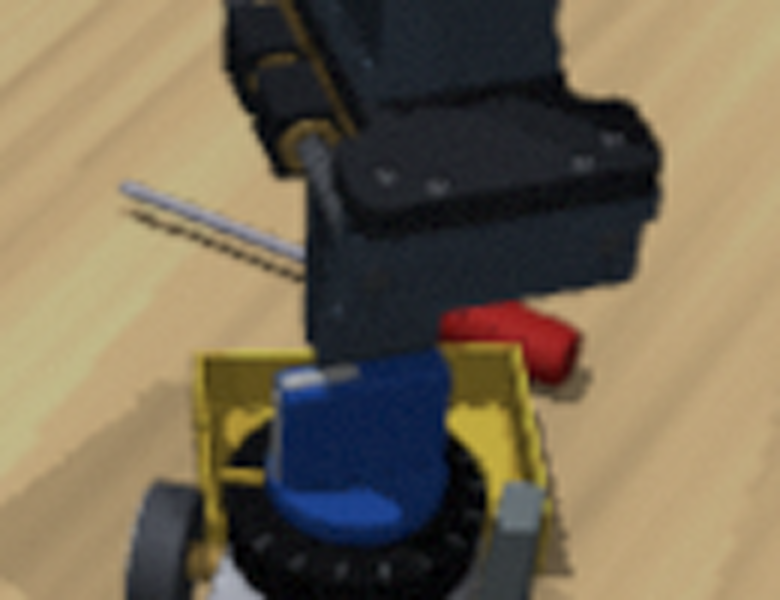

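View pics/top3.png

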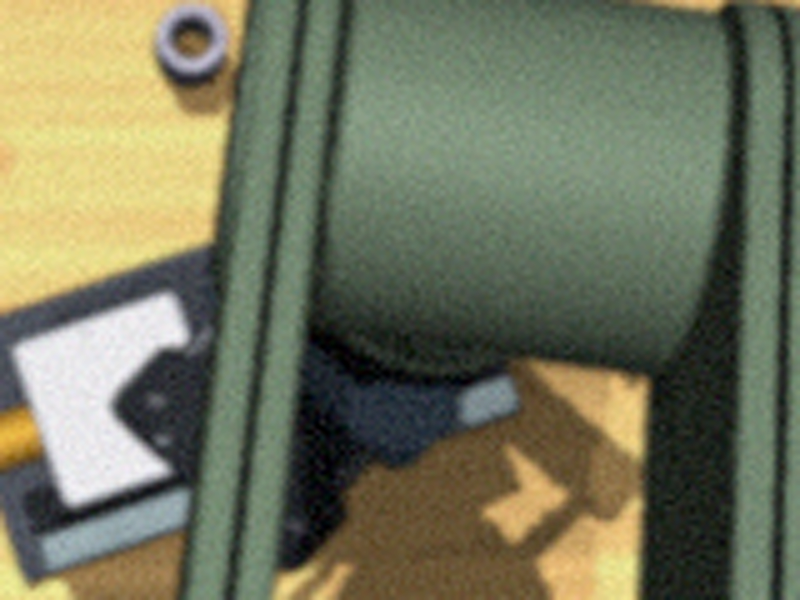

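The camera disagrees with the TCP reading. The closed fingertips sit just above the bar, at z≈190, while the reported TCP implies 149. The fingers shut on air. The gripper body also appears about 41 mm high, so it looks like a constant z offset. I'll open, go down part of the way and check against the image.

Emit:
arm_command(
  slide=[
    [0, 0, 0],
    [0, 0, 0],
    [0, 0, 0],
    [0, 0, 0],
    [0, 0, 0],
    [0, 0, 0],
    [1.5, 0, 0],
    [3, 0, 0],
    [3, 0, 0],
    [3, 0, 0],
  ],
  turn=[
    [0, 0, 0],
    [0, 0, 0],
    [0, 0, 0],
    [0, 0, 0],
    [0, 0, 0],
    [0, 0, 0],
    [0, 0, 0],
    [0, 0, 0],
    [0, 0, 0],
    [0, 0, 0],
  ],
  grip=[110, 110, 110, 110, 110, 110, 110, 110, 110, 110],
)

```text
time_s: 4.67
ee_pos: [560.4, -73.8, 127.0]
ee_rot: [-52.8, 89.9, 174.4]
force: [-0.6, 0.6, -0.2]
gripper_width: 51.8
```

```bash
cat > dz.py <<'E'
import sys
from h import *
def unproj(n,d,u,v):
    c=env.calibration(n);K=c["K"];z=d[int(round(v)),int(round(u))]
    s0=np.array([(u-K[0,2])/K[0,0],(v-K[1,2])/K[1,1]]);s=s0.copy()
    for _ in range(5): s=s0/(1+c["k1"]*(s**2).sum())
    q=np.array([s[0]*z,-s[1]*z,-z]);T=c["camera_from_world"];return T[:3,:3].T@(q-T[:3,3])
p,d=env.grab_frame("side")
np.savez("cur.npz",p=p,d=d)
cv2.imwrite(f"pics/{sys.argv[1]}.png",cv2.resize(p[130:230,290:420],None,fx=6,fy=6,interpolation=cv2.INTER_CUBIC)[:,:,::-1])
if len(sys.argv)>2:
  for u in(346,350,354,358):
    for v in range(184,218,2): print((u,v),p[v,u],d[v,u],unproj("side",d,u,v).round(1))
E
python3 st.py; python3 dz.py side4 1
```

```text
4.6667 [560.42 -73.82 126.99] yaw y -42.74 F tool [ 0.25 -0.84 -0.01] T tool [ 0.002 -0.026  0.014] w 51.75 q6 34.1
(346, 184) [28 35 40] 687.0739 [527.7   5.5 266. ]
(346, 186) [27 34 42] 690.47046 [527.8   5.  261.8]
(346, 188) [29 35 43] 692.6966 [527.4   5.2 258.4]
(346, 190) [28 35 43] 695.3234 [527.2   5.2 254.7]
(346, 192) [27 33 41] 696.75946 [526.5   6.  251.7]
(346, 194) [32 38 46] 699.00433 [526.2   6.3 248.2]
(346, 196) [28 37 43] 699.826 [525.3   7.6 245.6]
(346, 198) [30 38 45] 702.85614 [525.2   7.3 241.6]
(346, 200) [22 32 56] 810.0676 [561.2 -62.4 167.8]
(346, 202) [18 34 63] 816.5607 [562.1 -64.7 161.1]
(346, 204) [22 35 62] 816.5752 [560.7 -62.6 158.7]
(346, 206) [22 33 60] 822.37744 [561.3 -64.3 152.4]
(346, 208) [21 34 57] 822.9252 [560.1 -62.6 149.6]
(346, 210) [24 35 55] 796.6921 [549.9 -43.3 165.2]
(346, 212) [30 42 67] 796.43256 [548.4 -41.1 163. ]
(346, 214) [25 43 76] 820.911 [555.3 -54.9 143.8]
(346, 216) [ 32  67 142] 818.46204 [553.1 -51.2 143.1]
(350, 184) [15 17 19] 675.307 [518.7  10.5 273.6]
(350, 186) [16 15 21] 678.6851 [518.8   9.9 269.5]
(350, 18
[... 1817 characters left out ...]
 36 43] 697.2196 [513.1  -5.8 253.3]
(358, 192) [24 32 39] 699.827 [512.8  -5.8 249.5]
(358, 194) [28 34 41] 703.87115 [513.   -6.8 244.8]
(358, 196) [27 36 43] 706.1133 [512.6  -6.6 241.3]
(358, 198) [30 36 43] 770.6998 [532.5 -48.9 196.2]
(358, 200) [31 35 41] 773.2998 [532.1 -48.7 192.2]
(358, 202) [31 35 41] 777.24634 [532.1 -49.4 187.3]
(358, 204) [29 33 40] 779.0431 [531.4 -48.6 183.9]
(358, 206) [24 32 38] 785.2455 [532.  -50.8 177.4]
(358, 208) [29 33 41] 789.5259 [532.1 -51.7 172.2]
(358, 210) [30 34 42] 792.82556 [531.8 -51.8 167.7]
(358, 212) [22 28 45] 801.083 [533.1 -55.3 159.7]
(358, 214) [18 41 89] 817.9745 [537.  -64.5 145.7]
(358, 216) [13 31 70] 818.2489 [535.8 -62.5 143.1]
```

View pics/side4.png

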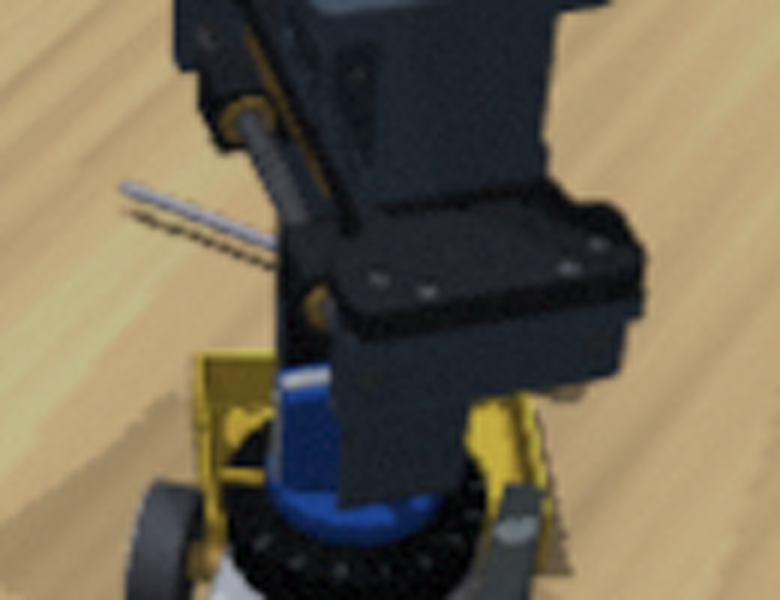

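The fingers now straddle the bar, with the near tip at crop (400,500), about z≈162. The offset of about 43 mm is confirmed, and the grip is centred along the bar. I'll go down 11 mm more and close gently.

Emit:
arm_command(
  slide=[
    [0.6, 0, 0],
    [1.1, 0, 0],
    [1.1, 0, 0],
    [1.1, 0, 0],
    [1.1, 0, 0],
    [1.1, 0, 0],
    [1.1, 0, 0],
    [1.1, 0, 0],
  ],
  turn=[
    [0, 0, 0],
    [0, 0, 0],
    [0, 0, 0],
    [0, 0, 0],
    [0, 0, 0],
    [0, 0, 0],
    [0, 0, 0],
    [0, 0, 0],
  ],
  grip=[110, 150, 190, 210, 235, 255, 255, 255],
  newtons=6,
)

```text
time_s: 5.38
ee_pos: [560.4, -73.4, 116.7]
ee_rot: [-97.0, 89.9, 130.2]
force: [-2.5, 1.5, 1.2]
gripper_width: 14.0
```

```bash
python3 st.py; python3 dz.py side5
```

```text
5.3833 [560.45 -73.38 116.68] yaw y -42.76 F tool [-1.19 -2.87  0.61] T tool [ 0.027  0.024 -0.382] w 14.04 q6 34.1
```

View pics/side5.png

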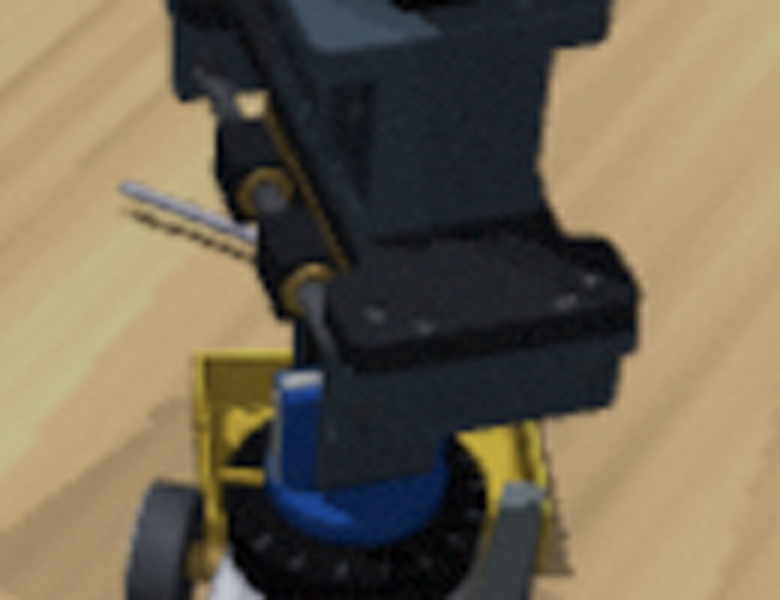

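The bar is gripped (width 14.0). I'll firm up the grip and turn clockwise towards the line.

Emit:
arm_command(
  slide=[
    [0, 0, 0],
    [0, 0, 0],
    [0, 0, 0],
    [0, 0, 0],
    [0, 0, 0],
    [0, 0, 0],
    [0, 0, 0],
    [0, 0, 0],
    [0, 0, 0],
  ],
  turn=[
    [0, 0, 0],
    [0, 0, 0],
    [0.06, 0, 0],
    [0.12, 0, 0],
    [0.18, 0, 0],
    [0.24, 0, 0],
    [0.3, 0, 0],
    [0.3, 0, 0],
    [0.3, 0, 0],
  ],
  grip=[255, 255, 255, 255, 255, 255, 255, 255, 255],
  newtons=30,
)

```text
time_s: 6.18
ee_pos: [560.2, -73.2, 116.6]
ee_rot: [-73.9, 89.9, 136.3]
force: [-4.1, 4.7, 4.5]
gripper_width: 13.5
```

```bash
python3 st.py; python3 dz.py side6
```

```text
6.1833 [560.25 -73.18 116.61] yaw y -59.85 F tool [-4.48 -6.15  1.23] T tool [ 0.003 -0.199 -1.01 ] w 13.48 q6 51.2
```

View pics/side6.png

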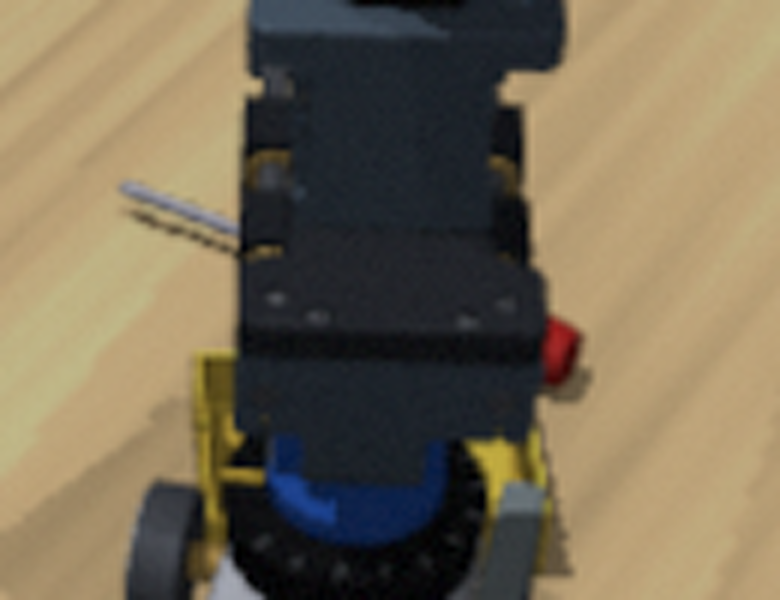

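Emit:
arm_command(
  slide=[
    [0, -0.1, 0],
    [0, -0.1, 0],
    [0, -0.1, 0],
    [0, -0.1, 0],
  ],
  turn=[
    [0.035, 0, 0],
    [0.07, 0, 0],
    [0.07, 0, 0],
    [0.07, 0, 0],
  ],
  grip=[255, 255, 255, 255],
)

```text
time_s: 6.57
ee_pos: [560.3, -73.1, 116.7]
ee_rot: [31.5, 90.0, -122.3]
force: [-3.3, 3.0, 3.8]
gripper_width: 13.7
```

```bash
python3 st.py; python3 dz.py side7
```

```text
6.5667 [560.25 -73.1  116.65] yaw y -63.83 F tool [-3.85 -4.09  1.62] T tool [-0.024 -0.362 -0.581] w 13.72 q6 55.3
```

View pics/side7.png

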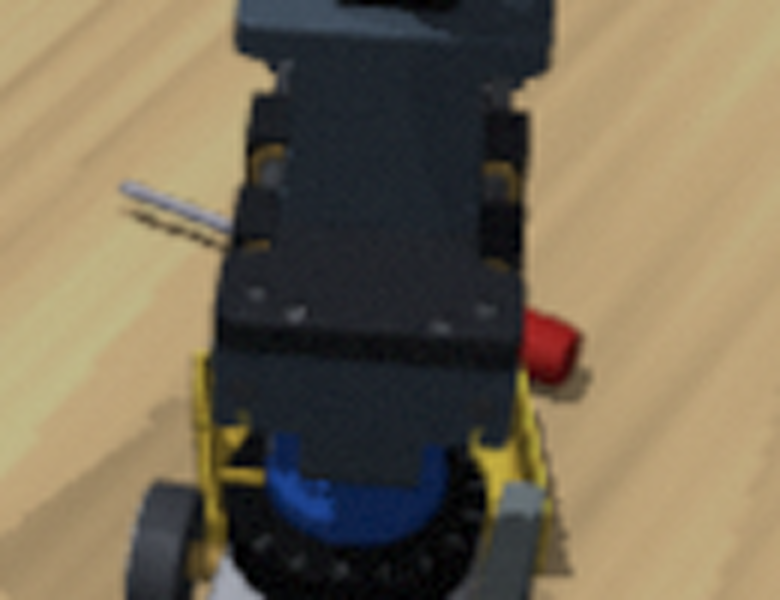

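Now at the line. I'll turn 0.09 rad past it and make a first small test pull to learn the vertical stiffness.

Emit:
arm_command(
  slide=[
    [0, -0.1, 0],
    [0, -0.15, 0],
    [0, -0.15, 0],
    [-0.2, -0.15, 0],
    [-0.4, -0.15, 0],
    [-0.4, -0.15, 0],
    [-0.4, -0.15, 0],
  ],
  turn=[
    [0.045, 0, 0],
    [0.09, 0, 0],
    [0.09, 0, 0],
    [0.09, 0, 0],
    [0.09, 0, 0],
    [0.09, 0, 0],
    [0.09, 0, 0],
  ],
  grip=[255, 255, 255, 255, 255, 255, 255],
)

```text
time_s: 7.2
ee_pos: [560.2, -72.9, 118.8]
ee_rot: [64.6, 89.9, -94.4]
force: [2.4, -4.5, -8.5]
gripper_width: 14.2
```

```bash
python3 st.py
```

```text
7.2 [560.2  -72.94 118.82] yaw y -69.01 F tool [ 8.47  5.05 -0.66] T tool [-0.047 -0.027  1.004] w 14.2 q6 60.6
```

Emit:
arm_command(
  slide=[
    [0.12, 0.07, 0],
    [0.12, 0.07, 0],
    [0.12, 0.07, 0],
    [0.12, 0.07, 0],
    [0.06, 0.07, 0],
    [0, 0.07, 0],
    [0, 0.07, 0],
    [0, 0.07, 0],
  ],
  turn=[
    [0, 0, 0],
    [0.022, 0, 0],
    [0.045, 0, 0],
    [0.045, 0, 0],
    [0.045, 0, 0],
    [0.045, 0, 0],
    [0.045, 0, 0],
    [0.045, 0, 0],
  ],
  grip=[255, 255, 255, 255, 255, 255, 255, 255],
)

```text
time_s: 7.87
ee_pos: [560.2, -72.8, 119.1]
ee_rot: [51.8, 89.9, -109.9]
force: [3.7, -4.0, -12.6]
gripper_width: 13.9
```

```bash
python3 st.py
```

```text
7.8667 [560.18 -72.83 119.07] yaw y -71.67 F tool [12.6   4.93 -2.3 ] T tool [-0.017  0.205  1.157] w 13.86 q6 63.2
```

Emit:
arm_command(
  slide=[
    [0.14, 0.05, 0],
    [0.14, 0.05, 0],
    [0.14, 0.05, 0],
    [0.14, 0.05, 0],
    [0.08, 0.05, 0],
    [0.04, 0.05, 0],
    [0.04, 0.05, 0],
    [0.04, 0.05, 0],
  ],
  turn=[
    [0, 0, 0],
    [0.022, 0, 0],
    [0.045, 0, 0],
    [0.045, 0, 0],
    [0.045, 0, 0],
    [0.045, 0, 0],
    [0.045, 0, 0],
    [0.045, 0, 0],
  ],
  grip=[255, 255, 255, 255, 255, 255, 255, 255],
)

```text
time_s: 8.53
ee_pos: [560.1, -72.9, 120.2]
ee_rot: [106.5, 90.0, -57.7]
force: [0.7, -3.4, -8.2]
gripper_width: 13.9
```

```bash
python3 st.py
```

```text
8.5333 [560.15 -72.9  120.21] yaw y -74.29 F tool [8.2  3.43 0.25] T tool [0.193 0.01  0.862] w 13.89 q6 65.7
```

z rose by an extra 1.1 mm and an axial torque appeared, so this may be the start of the slot. I'll hold and pull very slightly.

Emit:
arm_command(
  slide=[
    [0, 0, 0],
    [0, 0, 0],
    [-0.05, 0, 0],
    [-0.05, 0, 0],
  ],
  turn=[
    [0, 0, 0],
    [0, 0, 0],
    [0, 0, 0],
    [0, 0, 0],
  ],
  grip=[255, 255, 255, 255],
)

```text
time_s: 8.87
ee_pos: [560.2, -72.9, 120.6]
ee_rot: [98.7, 90.0, -65.6]
force: [1.4, -4.1, -8.1]
gripper_width: 14.0
```

```bash
python3 st.py
```

```text
8.8667 [560.16 -72.93 120.59] yaw y -74.27 F tool [ 8.07  4.35 -0.27] T tool [0.29  0.039 1.037] w 13.96 q6 65.7
```

Emit:
arm_command(
  slide=[
    [0.1, 0, 0],
    [0.1, 0, 0],
    [0.1, 0, 0],
  ],
  turn=[
    [0, 0, 0],
    [0, 0, 0],
    [0, 0, 0],
  ],
  grip=[255, 255, 255],
)

```text
time_s: 9.12
ee_pos: [560.2, -73.0, 120.3]
ee_rot: [135.2, 90.0, -29.0]
force: [0.5, -3.4, -1.1]
gripper_width: 13.9
```

```bash
python3 st.py
```

```text
9.1167 [560.19 -72.95 120.33] yaw y -74.26 F tool [1.1  3.38 0.41] T tool [ 0.278 -0.307  0.894] w 13.94 q6 65.7
```

The tooth is in the slot and its flank pushes the tool clockwise, so the grip is slightly short of centre. I'll relieve this with a tiny clockwise nudge and watch the torque.

Emit:
arm_command(
  slide=[
    [0, 0, 0],
    [0, 0, 0],
    [0, 0, 0],
  ],
  turn=[
    [0.012, 0, 0],
    [0.012, 0, 0],
    [0.012, 0, 0],
  ],
  grip=[255, 255, 255],
)

```text
time_s: 9.37
ee_pos: [560.2, -72.9, 120.2]
ee_rot: [135.7, 90.0, -29.3]
force: [-0.9, -4.2, 1.2]
gripper_width: 13.8
```

```bash
python3 st.py
```

```text
9.3667 [560.16 -72.85 120.19] yaw y -74.94 F tool [-1.22  3.87  1.99] T tool [ 0.166 -0.5    0.715] w 13.79 q6 66.4
```

Emit:
arm_command(
  slide=[
    [0, 0, 0],
    [0, 0, 0],
    [0, 0, 0],
  ],
  turn=[
    [0.01, 0, 0],
    [0.02, 0, 0],
    [0.02, 0, 0],
  ],
  grip=[255, 255, 255],
)

```text
time_s: 9.62
ee_pos: [560.2, -72.8, 119.8]
ee_rot: [131.9, 90.0, -34.2]
force: [-0.6, -4.1, 0.9]
gripper_width: 14.1
```

```bash
python3 st.py
```

```text
9.6167 [560.17 -72.78 119.77] yaw y -76.1 F tool [-0.93  3.82  1.56] T tool [-0.008 -0.431  0.689] w 14.06 q6 67.5
```

Emit:
arm_command(
  slide=[
    [-0.06, 0, 0],
    [-0.12, 0, 0],
    [-0.18, 0, 0],
    [-0.22, 0, 0],
    [-0.22, 0, 0],
  ],
  turn=[
    [0, 0, 0],
    [0, 0, 0],
    [0, 0, 0],
    [0, 0, 0],
    [0, 0, 0],
  ],
  grip=[255, 255, 255, 255, 255],
)

```text
time_s: 10.03
ee_pos: [560.1, -72.8, 121.5]
ee_rot: [-16.3, 90.0, 177.6]
force: [-0.0, -4.2, -3.8]
gripper_width: 13.7
```

```bash
python3 st.py
```

```text
10.0333 [560.13 -72.8  121.47] yaw y -76.09 F tool [3.75 4.09 1.04] T tool [-0.011 -0.099  0.779] w 13.69 q6 67.5
```

It rises freely at 3.8 N with no axial torque. Continuing up.

Emit:
arm_command(
  slide=[
    [-0.1, 0, 0],
    [-0.2, 0, 0],
    [-0.3, 0, 0],
    [-0.4, 0, 0],
    [-0.5, 0, 0],
    [-0.5, 0, 0],
  ],
  turn=[
    [0, 0, 0],
    [0, 0, 0],
    [0, 0, 0],
    [0, 0, 0],
    [0, 0, 0],
    [0, 0, 0],
  ],
  grip=[255, 255, 255, 255, 255, 255],
)

```text
time_s: 10.53
ee_pos: [560.1, -72.8, 127.1]
ee_rot: [127.2, 90.0, -38.9]
force: [-0.5, -3.6, -2.0]
gripper_width: 13.6
```

```bash
python3 st.py
```

```text
10.5333 [560.12 -72.81 127.06] yaw y -76.09 F tool [1.98 3.36 1.39] T tool [-0.081 -0.243  0.682] w 13.63 q6 67.5
```

Emit:
arm_command(
  slide=[
    [-0.05, 0, 0],
    [-0.1, 0, 0],
    [-0.15, 0, 0],
    [-0.2, 0, 0],
    [-0.2, 0, 0],
    [-0.2, 0, 0],
  ],
  turn=[
    [0, 0, 0],
    [0, 0, 0],
    [0, 0, 0],
    [0, 0, 0],
    [0, 0, 0],
    [0, 0, 0],
  ],
  grip=[255, 255, 255, 255, 255, 255],
)

```text
time_s: 11.03
ee_pos: [560.1, -72.8, 128.7]
ee_rot: [39.6, 90.0, -126.4]
force: [2.1, -4.3, -3.2]
gripper_width: 14.2
```

```bash
python3 st.py
```

```text
11.0333 [560.15 -72.77 128.73] yaw y -76.09 F tool [ 3.16  4.64 -0.97] T tool [-0.013 -0.218  0.75 ] w 14.21 q6 67.5
```

Emit:
arm_command(
  slide=[
    [-0.05, 0, 0],
    [-0.1, 0, 0],
    [-0.12, 0, 0],
    [-0.12, 0, 0],
  ],
  turn=[
    [0, 0, 0],
    [0, 0, 0],
    [0, 0, 0],
    [0, 0, 0],
  ],
  grip=[255, 255, 255, 255],
)

```text
time_s: 11.37
ee_pos: [560.1, -72.8, 128.8]
ee_rot: [-20.3, 89.9, 173.6]
force: [3.0, -3.9, -12.4]
gripper_width: 13.8
```

```bash
python3 st.py
```

```text
11.3667 [560.06 -72.75 128.81] yaw y -76.09 F tool [12.4   4.52 -1.99] T tool [-1.000e-03  4.130e-01  1.002e+00] w 13.8 q6 67.5
```

End stop reached: the force rose to 12 N with no further travel. I'll ease, open and check before retreating.

Emit:
arm_command(
  slide=[
    [0.06, 0.1, 0],
    [0.12, 0.15, 0],
    [0.12, 0.15, 0],
    [0.12, 0.15, 0],
    [0.12, 0.15, 0],
    [0.12, 0.15, 0],
    [0.12, 0.15, 0],
    [0.12, 0.15, 0],
  ],
  turn=[
    [0, 0, 0],
    [0, 0, 0],
    [0, 0, 0],
    [0, 0, 0],
    [0, 0, 0],
    [0, 0, 0],
    [0, 0, 0],
    [0, 0, 0],
  ],
  grip=[255, 255, 255, 170, 120, 100, 100, 100],
)

```text
time_s: 12.03
ee_pos: [560.8, -74.3, 129.4]
ee_rot: [155.3, 89.9, -10.8]
force: [0.1, -0.5, 1.5]
gripper_width: 44.0
```

```bash
python3 st.py; python3 dz.py side8
```

```text
12.0333 [560.84 -74.32 129.39] yaw y -76.09 F tool [-1.54  0.49 -0.03] T tool [-0.038  0.002 -0.008] w 44.03 q6 67.4
```

View pics/side8.png

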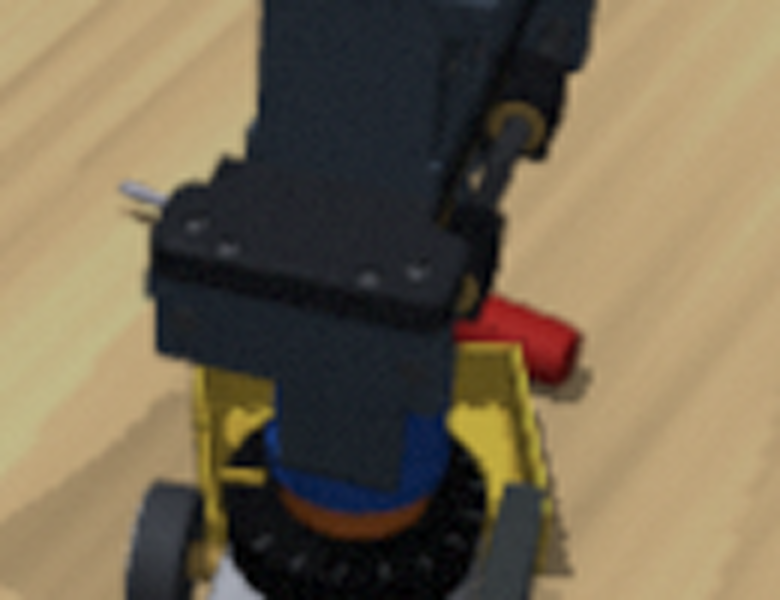

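The orange sleeve shows under the skirt at crop (355,520), so the knob is out. Now retreating straight up.

Emit:
arm_command(
  slide=[
    [-2, 0, 0],
    [-5, 0, 0],
    [-9, 0, 0],
    [-13, 0, 0],
    [-15, 0, 0],
    [-15, 0, 0],
    [-15, 0, 0],
  ],
  turn=[
    [0, 0, 0],
    [0, 0, 0],
    [0, 0, 0],
    [0, 0, 0],
    [0, 0, 0],
    [0, 0, 0],
    [0, 0, 0],
  ],
  grip=[100, 100, 100, 100, 100, 100, 100],
)

```text
time_s: 12.67
ee_pos: [561.0, -74.4, 280.1]
ee_rot: [155.4, 89.8, -10.7]
force: [-0.6, 0.1, -0.5]
gripper_width: 55.3
```

```bash
python3 st.py; python3 dz.py side9
python3 - <<'E'
from h import *
from dz import unproj
E
python3 - <<'E'
import sys; sys.argv=["x","side9b"]
from h import *
p=np.load("cur.npz")["p"]; cv2.imwrite("pics/side10.png",p[:,:,::-1])
d=np.load("cur.npz")["d"]
o=ortho("side",p,191.5,560,-74).astype(np.uint8); cv2.imwrite("pics/or9.png",o[:,:,::-1])
E
```

```text
12.6667 [561.   -74.35 280.07] yaw y -76.09 F tool [ 0.55 -0.19  0.52] T tool [-0.011  0.044  0.018] w 55.29 q6 67.4Traceback (most recent call last):
  File "<stdin>", line 2, in <module>
  File "dz.py", line 10, in <module>
    cv2.imwrite(f"pics/{sys.argv[1]}.png",cv2.resize(p[130:230,290:420],None,fx=6,fy=6,interpolation=cv2.INTER_CUBIC)[:,:,::-1])
                        ~~~~~~~~^^^
IndexError: list index out of range
```

View pics/side9.png

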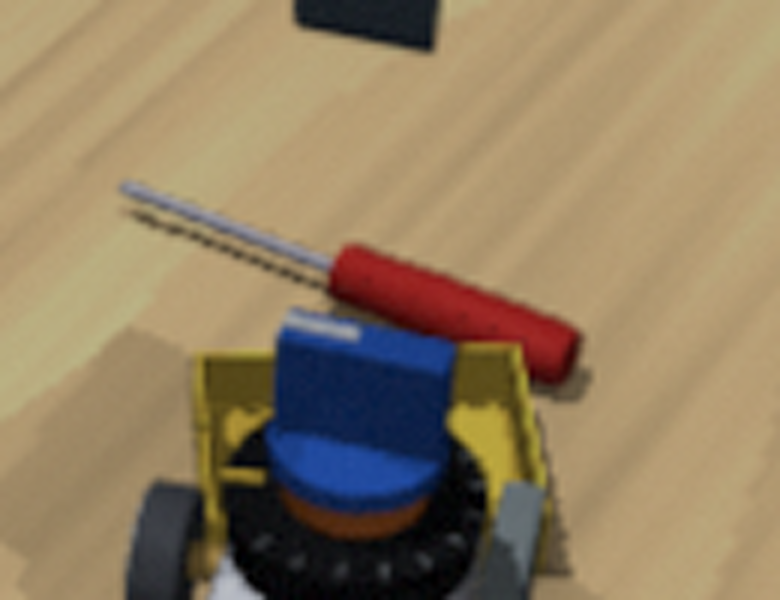

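View pics/side10.png

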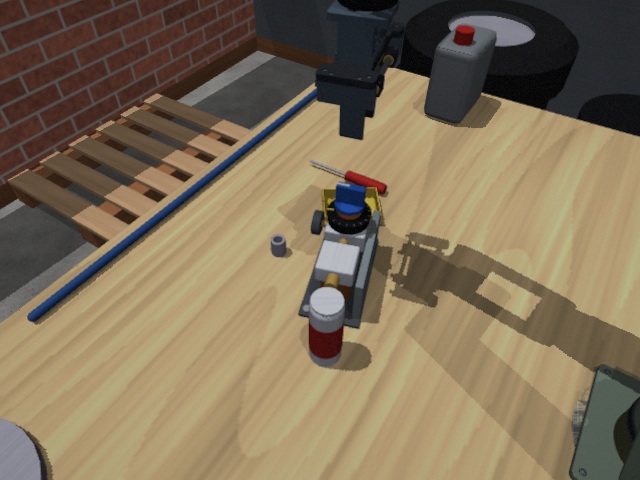

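View pics/or9.png

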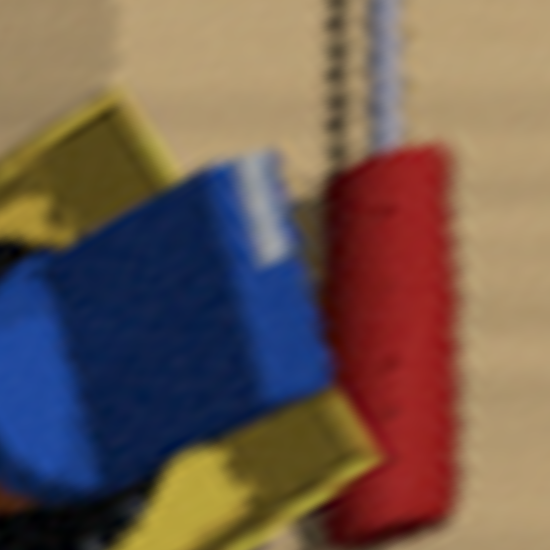

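The knob stands out at px (350,200) with the orange sleeve showing. It stays past the line instead of springing back, and the can, socket, tray and screwdriver are where they were. I'm handing in.

```bash
python3 -c "
from workcell import env
print(env.job_done())"; python3 st.py
```

```text
the job is handed in; nothing more can be done
None
the job is handed in; nothing more can be done
```

The regulator is set and locked. I turned the knob clockwise to the yellow line, found the catch about 0.2 rad past it, and pulled the knob fully out. I then let go and backed the arm away. I handed the job in at about 13 s.

**Search:** I made test pulls from 0.09 rad past the line, easing off before each turn. The third entered the slot slightly short of centre, and the tooth pressed on its side with up to 0.29 N m. I eased the pull to about 1 N and nudged the knob about 0.03 rad further clockwise, with the tooth already in the slot, until that torque vanished.

**Lift:** After that the knob rose freely at 2–4 N. At the end stop the force rose to 12.4 N with no further travel. That and the second test pull (12.6 N) were a little over the advised 5–10 N but well under 22 N.

**Last checks:** The final side picture shows the orange sleeve under the skirt. The pointer stays past the line instead of springing back. The gripper is clear, and nothing lying around has visibly moved.

**What disagreed:**
- **Gripper height:** The fingertips stood about 43 mm higher in the camera pictures than the reported tool position implied. My first close therefore shut on air above the bar, with no contact. I corrected by the pictures and regripped.
- **Pointer at the line:** I judged this from the initial pictures plus the measured turn, because the gripper partly hid it.
- **Top camera:** I did not use it for the last check.

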